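Open the parts jar in the brace and hold its lid over the mouth

ROBOT

A 6-joint arm with a two-finger parallel gripper is mounted at the origin on the work surface. World frame = base frame: x ahead of the robot, y to its left, z up, the work surface at z = 0. Lengths are in m, angles in rad, forces in N, time in s.
With the tool pointing down it reaches from about 0.275 to 0.825 m from the base axis. Payload 4.9 kg.
Tool frame: the origin (TCP) lies midway between the tips of the shut fingers; the grasp point (between the pads) lies 19 mm behind it (arm.grip_point_offset is the distance from the TCP to the grasp point, in m); z points along the fingers, y is the line along which they close (so a half turn about z gives the same grasp; the last joint's range is limited). The gripper opens to 85 mm and grips with 20 to 120 N. Pads are 22 mm wide; open, the fingers measure 114 mm over their backs; the gripper's body (76 mm by 85 mm) begins 54 mm behind the grasp point. The pads swing forward as they close: fully open they stand 13 mm farther back than shut.
Start: joints at [1.15, 0.326, -0.193, 1.052, 0, 1.437], TCP at [0.156, 0.528, 0.209] pointing down, gripper open.
Joint ranges: [-2.65, 2.65], [-0.97, 1.79], [-1.3, 1.35], [-1.93, 2.1], [-1.47, 1.37], [-3.14, 3.14]. Speed limits (rad/s): [2.57, 2.57, 3.14, 3.14, 3.14, 3.14].

INTERFACE

Orientations are given as a unit quaternion [x, y, z, w].
In Python, from plant import arm gives the robot as it stands.
- The arm moves only by the shell command python3 -m crank 'ROWS' [FORCE]. ROWS is text: rows parted by semicolons, each of 7 numbers parted by spaces: the turn, a rotation vector about the tool's x, y, z in rad, then the shift along the tool's x, y, z in m, then the finger opening in m, from 0 to 0.0854. In form: rx ry rz dx dy dz fingers; .... A call has 1 to 8 rows; each row is the pose to reach, as a shift and turn from the pose commanded when the call began, along the tool's axes at that moment; what a row does not reach only later rows make up. A row lasts 1/12 s, in which the tool goes at most 41.7 mm and 7.16 degrees, less where a joint would pass 70% of its speed; a pose out of reach is approached as far as the arm can. A call with a gripper value outside its range is refused whole. The fingers move at their own pace and stop on an object; FORCE is the grip in N (left out, the last holds). Time passes only in rows, so rows that repeat a pose let the fingers close. It gives the time, the measured TCP pose, the force, the opening and the grip force at its end, in the units of the state.
- arm.state(): the state, without advancing time (a new reading comes with each control period).
- arm.get_image(name): name is "scene" or "top" or "wrist"; returns a dict with "color" (400x640x3 uint8, red, green, blue), "range_z" (400x640 float32, m along the optical axis (not along the pixel's ray), 0 where there is no reading), "mtx" (3x3 intrinsics, pixels), "world_from_camera" (4x4, takes a point from camera to world coordinates). Camera axes: x right, y down, z forward; pixel columns grow to the right and rows downward; lengths in m; the calibration is good to about 2 mm. A picture is of the moment at which its call begins.
- arm.hand_in(): hands the job in; it is judged then, once.
The state is a dict: "t": time; "q": joint angles; "qd": joint speeds; "joint_efforts": joint torques, N m; "tool_pos": TCP position; "tcp_rot": TCP orientation; "force": force on the tool from outside, world axes, zero at the start; "moment": the same for the moment, N m; "width": finger opening in m; "finger_force": force on a finger pad.
Only numpy, scipy, OpenCV 4.12 (cv2) and the standard library are available. Lean on these libraries where they do the work, as an engineer would, in place of code of your own. Each camera call takes 0.05 s, during which the arm holds its last target. There are 200 camera calls.

TASK

Slide the square white parts jar, lid still on, fully home into the green square brace on the bench; then, with the brace keeping the jar from turning, unscrew the tight blue lid (anticlockwise from above) until its threads let go and lift it straight off. Finish while still holding the lid: level, over the middle of the jar's mouth, its rim about two centimetres above the neck, touching nothing but the gripper; do not carry it away, leave the jar fully home, and leave the carton, tape roll, wrench and crate alone.

Things in the scene. Friction and masses are not known exactly. Their poses are not given: they have to be found in the camera images.
- jar: White square plastic parts jar, loose, 0.25 to 0.5 kg. Body 60 x 60 mm, vertical sides, 70 mm high (the shoulder); on it a round neck 43 mm across, 51 mm over its three thread pieces. Origin: centre of the underside; z up, x and y square to the sides (any quarter turn fits the same). The screwed-on lid can carry the jar's weight.
- jar_mouth (a point): Centre of the jar's mouth, level with the neck rim, 98 mm above the jar's underside. In the mouth a black sprung seal disc, 36 mm across, presses up on the closed lid with about 10 N and makes it tight (about 0.3 N m to turn); with the lid off it stands 6 mm above the neck rim.
- lid: Blue round lid, 60 mm across, 30 mm high, 40 g, with a 20 mm deep hollow skirt; three lugs inside hook under the neck's threads. Origin: centre of the skirt's lower edge, z up. Screwed down it lies on the jar's axis, 80 mm above the jar's underside, 10 mm above the shoulder. The grip surface is the whole round side.
- lid_top (a point): Centre of the lid's top. Anticlockwise from above, the lid rises 3 mm in 1.0 rad relative to the jar, then the lugs are free (the jar may turn up to 0.1 rad in the brace first); 1.8 rad is a hard stop. A 1.35 rad turn in one grasp, then straight up, takes it off. It starts against its clockwise stop.
- brace: Green brace fixed to the bench: square socket on a 125 x 125 mm foot. Opening 63 x 63 mm, walls 8 mm thick and up to 48 mm, then a 45-degree flared lip up to about 58 mm, 85 mm across outside. Origin: centre of the foot's underside on the bench, z up, x and y square to the walls.
- brace_floor (a point): Centre of the brace's inner floor, 8 mm above the bench. Fully home, the jar's underside stands here, its sides square to the walls.
- carton: Bystander: small cardboard carton 75 x 100 x 50 mm, loose. Origin: centre of underside.
- tape: Bystander: brown roll of tape lying flat, 100 mm across, 40 mm high, loose. Origin: centre of underside.
- wrench: Bystander: steel wrench 160 mm long lying flat, along its own x, loose. Origin: under its middle.
- crate: Bystander: open red plastic crate 150 x 200 x 80 mm holding small parts, loose. Origin: centre of underside.
Things that resemble listed ones, but are neither listed nor needed, are in the scene too. Several things look just like the jar: the one meant starts farthest from the robot's base. Of the things shaped like the lid, the blue one is meant.

How it is judged:
By the outcome, as a careful person would: the job done as asked, in the order asked, and still so for the second after the job is handed in, while the arm keeps its last pose, push and grip.
It also fails if it takes over 54 s, if anything falls off the work surface, if the arm or the gripper's body presses on something with over 40 N, if the wrist force passes 120 N, or if a joint passes its speed limit or range.

## Working session

There is one attempt and no reset: what is moved stays moved. The work goes in short steps, Python scripts to look and compute and a shell command to move; the robot and the scene stay as the last step left them, time stands still between calls to the robot, and variables do not carry over. Pictures are saved under pics/ and viewed, at most 10 in all, crops included, and the job is handed in when it is done.

```bash
ls; mkdir -p pics; python3 - <<'E'
from plant import arm
import cv2,numpy as np
s=arm.state();print(s)
for n in("scene","top"):
    d=arm.get_image(n);cv2.imwrite(f"pics/{n}0.png",d["color"][:,:,::-1]);np.savez(f"{n}0.npz",**d)
    print(n,d["mtx"],d["world_from_camera"].round(3))
E
```

```text
pics
{'t': 0.0, 'q': array([ 1.14978810e+00,  3.26959562e-01, -1.93620405e-01,  1.05200173e+00,
       -2.03220847e-07,  1.43661704e+00]), 'qd': array([ 0.00135222, -0.00038119, -0.00089231, -0.00137317,  0.00178251,
        0.00022514]), 'joint_efforts': array([-3.42494523e-04, -4.43399477e+01,  2.62437916e+01,  1.54345902e-02,
       -2.31011711e-05,  8.00265752e-06]), 'tool_pos': array([0.15531474, 0.52694463, 0.20837948]), 'tcp_rot': array([ 1.42923303e-01,  9.89733364e-01, -8.58536507e-04, -2.44535107e-04]), 'force': array([ 0.33131453, -0.53984177, -0.99595925]), 'moment': array([-0.05515144, -0.00192754,  0.03941719]), 'finger_force': 0.0, 'width': 0.08540303478694244}
scene [[487.10606342   0.         325.00525283]
 [  0.         487.10606342 195.47230232]
 [  0.           0.           1.        ]] [[ 0.619  0.508 -0.599  1.362]
 [ 0.785 -0.384  0.486 -0.573]
 [ 0.017 -0.771 -0.637  0.98 ]
 [ 0.     0.     0.     1.   ]]
top [[436.76322603   0.         326.70335488]
 [  0.         436.76322603 200.74722051]
 [  0.           0.           1.        ]] [[ 0.017 -0.993  0.114  0.4  ]
 [-1.    -0.02  -0.024  0.089]
 [ 0.026 -0.114 -0.993  1.286]
 [ 0.     0.     0.     1.   ]]
```

View pics/scene0.png

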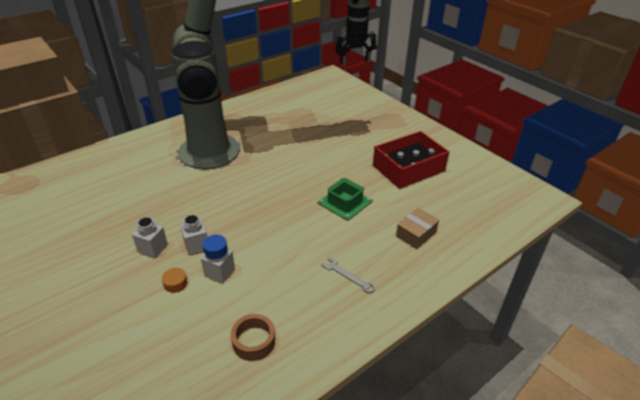

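View pics/top0.png

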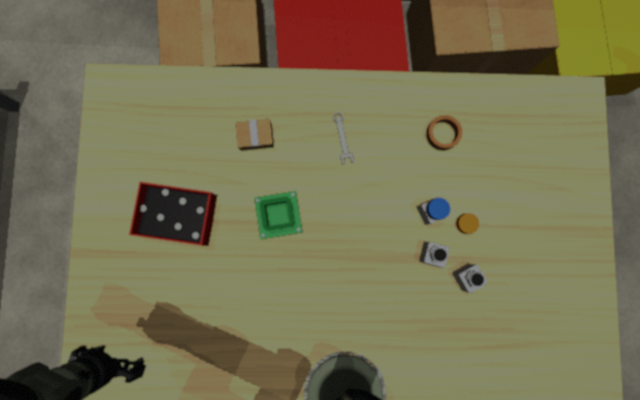

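The scene view shows the blue-lidded jar at about (217,258) and the brace at (345,197). In the top view they are at (437,209) and (279,215), with the orange lid at (468,223) and open jars at (435,255) and (471,278).

```bash
cat > h.py <<'E'
import cv2,numpy as np
def cloud(d):
    z=d["range_z"];v,u=np.indices(z.shape);K=d["mtx"]
    P=np.stack([(u-K[0,2])/K[0,0]*z,(v-K[1,2])/K[1,1]*z,z],-1)
    T=d["world_from_camera"];return P@T[:3,:3].T+T[:3,3]
def plane(d,uv,h):
    K=d["mtx"];T=d["world_from_camera"];uv=np.atleast_2d(uv)
    r=np.c_[(uv[:,0]-K[0,2])/K[0,0],(uv[:,1]-K[1,2])/K[1,1],np.ones(len(uv))]@T[:3,:3].T
    return T[:3,3]+r*((h-T[2,3])/r[:,2])[:,None]
def hsv(d): return cv2.cvtColor(d["color"],cv2.COLOR_RGB2HSV)
def blob(m,near=None):
    n,l,s,c=cv2.connectedComponentsWithStats(m.astype(np.uint8))
    k=1+(np.argmax(s[1:,4]) if near is None else np.argmin(np.linalg.norm(c[1:]-near,axis=1)+1e3*(s[1:,4]<30)))
    return l==k
E
python3 - <<'E'
from h import *
for n,lid,br in(("top",(437,209),(279,215)),("scene",(215,248),(345,197))):
    d=dict(np.load(n+"0.npz"));H=hsv(d);P=cloud(d)
    b=blob((H[...,0]>100)&(H[...,0]<130)&(H[...,1]>120)&(H[...,2]>60),lid)
    g=blob((H[...,0]>45)&(H[...,0]<85)&(H[...,1]>100),br)
    B=P[b];B=B[np.isfinite(B).all(1)];print(n,"lid px",b.sum(),"med",np.median(B,0).round(4),"zmax",np.percentile(B[:,2],[50,95]).round(3))
    t=B[abs(B[:,2]-np.percentile(B[:,2],90))<.006];print(" top pts mean",t.mean(0).round(4), "circ",cv2.minEnclosingCircle(t[:,:2].astype(np.float32)))
    c=max(cv2.findContours(b.astype(np.uint8),0,1)[0],key=len)[:,0].astype(float)
    print(" circle at h=.108",cv2.minEnclosingCircle(plane(d,c,.11)[:,:2].astype(np.float32)))
    G=P[g];print("brace z",np.percentile(G[:,2],[2,25,50,75,98]).round(3))
    c=max(cv2.findContours(g.astype(np.uint8),0,1)[0],key=len)[:,0].astype(float)
    for h in(.006,): print(" foot",cv2.minAreaRect(plane(d,c,h)[:,:2].astype(np.float32)))
    L=G[G[:,2]>.05];print(" lip",len(L),cv2.minAreaRect(L[:,:2].astype(np.float32)))
    # jar body
    c0=t.mean(0)[:2]
    J=(np.linalg.norm(P[...,:2]-c0,axis=-1)<.055)&(P[...,2]>.015)&(P[...,2]<.074)&~b
    Q=P[J];print(" jar",len(Q),cv2.minAreaRect(Q[:,:2].astype(np.float32)))
    np.save(n+"_jar.npy",Q)
    if n=="scene":
        im=d["color"][180:300,120:240,::-1];cv2.imwrite("pics/crop.png",cv2.resize(im,None,fx=5,fy=5,interpolation=2))
        # normals
        from numpy.linalg import svd
        N=np.cross(P[2:,1:-1]-P[:-2,1:-1],P[1:-1,2:]-P[1:-1,:-2]);N/=np.linalg.norm(N,axis=-1,keepdims=True)+1e-12
        nn=N[J[1:-1,1:-1]];nn=nn[abs(nn[:,2])<.3];print(np.histogram(np.degrees(np.arctan2(nn[:,1],nn[:,0]))%90,18,(0,90)))
E
```

```text
top lid px 360 med [ 0.521  -0.2421  0.1104] zmax [0.11  0.114]
 top pts mean [ 0.5212 -0.2429  0.1108] circ ((0.5213178396224976, -0.24344581365585327), 0.02923351712524891)
 circle at h=.108 ((0.5208152532577515, -0.24234558641910553), 0.030021067708730698)
brace z [0.003 0.007 0.009 0.048 0.058]
 foot ((0.5035191774368286, 0.20146441459655762), (0.1225324273109436, 0.12384489178657532), 10.508901596069336)
 lip 367 ((0.4630776643753052, 0.18052469193935394), (0.19648872315883636, 0.10238000750541687), 27.83930206298828)
 jar 176 ((0.5216323137283325, -0.2432299107313156), (0.05989270657300949, 0.06017144396901131), 26.560821533203125)
scene lid px 399 med [ 0.5301 -0.2505  0.11  ] zmax [0.11  0.113]
 top pts mean [ 0.5251 -0.2455  0.1105] circ ((0.5245986580848694, -0.24417142570018768), 0.031086869537830353)
 circle at h=.108 ((0.5343881249427795, -0.24966774880886078), 0.0409872941672802)
brace z [0.005 0.009 0.022 0.043 0.058]
 foot ((0.4929662346839905, 0.21490706503391266), (0.14155255258083344, 0.15392035245895386), 10.464762687683105)
 lip 178 ((0.8956803679466248, -0.1843801736831665), (0.10228373110294342, 1.2089755535125732), 45.36116409301758)
 jar 604 ((0.5244297385215759, -0.24285896122455597), (0.061226341873407364, 0.06449058651924133), 25.042953491210938)
(array([17, 28, 28, 46, 44, 52, 46, 37, 28, 13, 20, 12, 13, 12,  8,  8,  7,
        9]), array([ 0.,  5., 10., 15., 20., 25., 30., 35., 40., 45., 50., 55., 60.,
       65., 70., 75., 80., 85., 90.]))
```

View pics/crop.png

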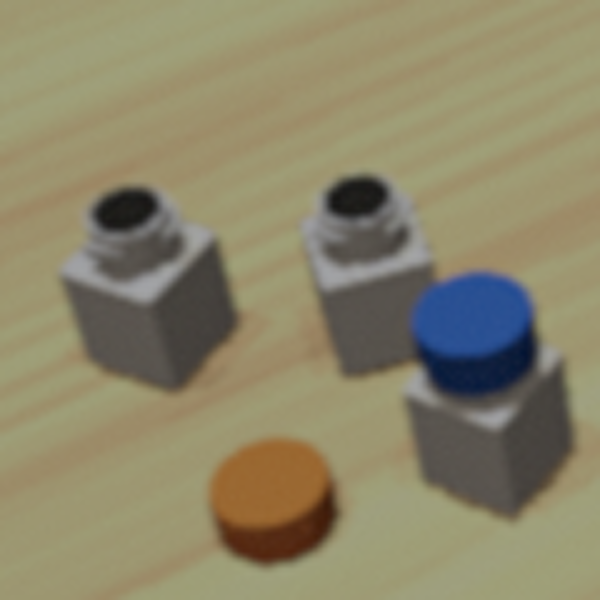

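The crop shows the jar turned about 26° and the neighbours clear of its lid. The plan is to grip the lid, carry the jar by it, insert it, and unscrew in the same grasp. Moving to hover now.

```bash
cat >> h.py <<'E'
from scipy.spatial.transform import Rotation as R
def go(x,y,z,yaw):
    "shift and turn in tool axes to TCP x,y,z with tool x at yaw (deg), pointing down"
    from plant import arm
    s=arm.state();r=R.from_quat(s["tcp_rot"])
    t=R.from_euler("z",yaw,degrees=True)*R.from_euler("x",180,degrees=True)
    print("t",round(s["t"],2),"pos",s["tool_pos"].round(4),"yaw",r.as_euler("zyx",degrees=True).round(2),"q6",s["q"][5].round(2),"w",round(s["width"],4))
    print("turn",(r.inv()*t).as_rotvec().round(4),"shift",r.inv().apply(np.array([x,y,z])-s["tool_pos"]).round(4))
E
python3 -c "
from h import *
go(.522,-.243,.215,116.5)"
```

```text
t 0.1 pos [0.1554 0.527  0.2085] yaw [-1.6357e+02 -3.0000e-02  1.7992e+02] q6 1.44 w 0.0855
turn [-1.500e-03  4.000e-04  8.215e-01] shift [-0.5695 -0.6349 -0.0057]
```

```bash
sed -i 's/"zyx"/"ZYX"/' h.py; G="import h;h.go(.522,-.243,.215,116.5)"
python3 -m crank '0 0 0.1 -0.0237 -0.0265 0 0.085; 0 0 0.2 -0.0475 -0.053 0 0.085; 0 0 0.32 -0.071 -0.0795 -0.003 0.085; 0 0 0.44 -0.095 -0.106 -0.006 0.085; 0 0 0.56 -0.119 -0.1325 -0.006 0.085; 0 0 0.68 -0.142 -0.159 -0.006 0.085; 0 0 0.76 -0.166 -0.1855 -0.006 0.085; 0 0 0.82 -0.19 -0.212 -0.006 0.085'; python3 -c "$G"
```

```text
t: 0.77
tool_pos: [0.2779, 0.2688, 0.215]
tcp_rot: [0.527, 0.85, -0.0, -0.0]
force: [0.0, 0.9, -0.4]
width: 0.0851
finger_force: 0.0
t 0.77 pos [0.2779 0.2688 0.215 ] yaw [ 1.1641e+02  1.0000e-02 -1.7999e+02] q6 1.69 w 0.0851
turn [-0.0002  0.0001 -0.0015] shift [-5.67e-01 -9.00e-03  1.00e-04]
```

```bash

python3 -m crank '0 0 0 -0.567 -0.009 0 0.085; 0 0 0 -0.567 -0.009 0 0.085; 0 0 0 -0.567 -0.009 0 0.085; 0 0 0 -0.567 -0.009 0 0.085; 0 0 0 -0.567 -0.009 0 0.085; 0 0 0 -0.567 -0.009 0 0.085; 0 0 0 -0.567 -0.009 0 0.085; 0 0 0 -0.567 -0.009 0 0.085'; python3 -c "import h;h.go(.522,-.243,.215,116.5)"
```

```text
t: 1.43
tool_pos: [0.4224, -0.0321, 0.2151]
tcp_rot: [0.526, 0.851, 0.0, -0.0]
force: [0.6, 1.9, 0.4]
width: 0.0848
finger_force: 0.0
t 1.43 pos [ 0.4224 -0.0321  0.2151] yaw [ 1.1655e+02 -1.0000e-02  1.7999e+02] q6 0.86 w 0.0848
turn [ 0.0001 -0.0002  0.0008] shift [-2.332e-01 -5.200e-03  1.000e-04]
```

```bash

python3 -m crank '0 0 0 -0.233 -0.005 0 0.085; 0 0 0 -0.233 -0.005 0 0.085; 0 0 0 -0.233 -0.005 0 0.085; 0 0 0 -0.233 -0.005 0 0.085; 0 0 0 -0.233 -0.005 0 0.085; 0 0 0 -0.233 -0.005 0 0.085; 0 0 0 -0.233 -0.005 0 0.085; 0 0 0 -0.233 -0.005 0 0.085'; python3 - <<'E'
from h import *
from plant import arm
go(.522,-.243,.215,116.5)
d=arm.get_image("wrist");cv2.imwrite("pics/w1.png",d["color"][:,:,::-1]);np.savez("w1.npz",**d)
H=hsv(d);P=cloud(d);print(d["world_from_camera"].round(3))
b=blob((H[...,0]>100)&(H[...,0]<130)&(H[...,1]>120)&(H[...,2]>50));B=P[b&(d["range_z"]>0)]
print(b.sum(),np.percentile(B[:,2],[5,50,95]))
t=B[abs(B[:,2]-np.median(B[:,2]))<.004];print(cv2.minEnclosingCircle(t[:,:2].astype(np.float32)),t.mean(0))
c0=np.array([.522,-.243])
S=(np.linalg.norm(P[...,:2]-c0,axis=-1)<.055)&(P[...,2]>.06)&(P[...,2]<.076)&~b
Q=P[S];print(len(Q),cv2.minAreaRect(Q[:,:2].astype(np.float32)))
print(arm.grip_point_offset)
E
```

```text
t: 2.1
tool_pos: [0.5218, -0.2415, 0.214]
tcp_rot: [0.526, 0.85, 0.0, -0.001]
force: [-0.1, 0.2, -0.1]
width: 0.0845
finger_force: 0.0
t 2.1 pos [ 0.5218 -0.2415  0.214 ] yaw [ 1.1647e+02 -1.0000e-01 -1.7995e+02] q6 0.55 w 0.0845
turn [-0.0008 -0.0018 -0.0005] shift [-0.0014 -0.0005 -0.001 ]
[[ 0.896  0.426  0.124  0.488]
 [ 0.444 -0.86  -0.252 -0.178]
 [-0.001  0.281 -0.96   0.379]
 [ 0.     0.     0.     1.   ]]
2641 [0.1097017  0.11083038 0.11199164]
((0.5173047780990601, -0.24490492045879364), 0.0293288491666317) [ 0.51679564 -0.24408986  0.11083124]
396 ((0.5085963010787964, -0.22799381613731384), (0.059984032064676285, 0.020818056538701057), 25.359216690063477)
0.0187
```

View pics/w1.png

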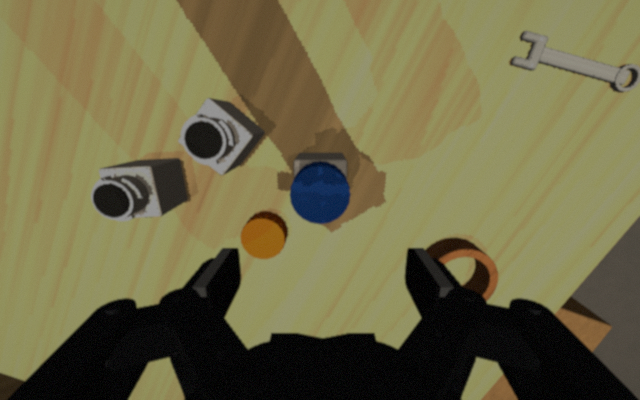

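The wrist view shows the blue lid at (320,193), clear of the neighbours. Its position across the closing line agrees with the top view. The 4 mm difference lies along the closing line, where the fingers self-centre.

```bash

python3 -m crank '0 0 0 0 -0.003 0.03 0.085; 0 0 0 0 -0.003 0.065 0.085; 0 0 0 0 -0.003 0.1 0.085; 0 0 0 0 -0.003 0.125 0.085; 0 0 0 0 -0.003 0.14 0.085; 0 0 0 0 -0.003 0.141 0.085; 0 0 0 0 -0.003 0.141 0.085'; python3 - <<'E'
from h import *
from plant import arm
go(.519,-.244,.073,116.5)
d=arm.get_image("wrist");cv2.imwrite("pics/w2.png",d["color"][:,:,::-1]);np.savez("w2.npz",**d)
E
```

```text
t: 2.73
tool_pos: [0.5184, -0.2402, 0.0738]
tcp_rot: [0.525, 0.851, 0.0, -0.001]
force: [0.0, 0.4, 0.6]
width: 0.0851
finger_force: 0.0
t 2.73 pos [ 0.5184 -0.2402  0.0738] yaw [ 1.1667e+02 -1.2000e-01 -1.7993e+02] q6 0.54 w 0.0851
turn [-0.0012 -0.0021  0.003 ] shift [-0.0037 -0.0012  0.0008]
```

View pics/w2.png

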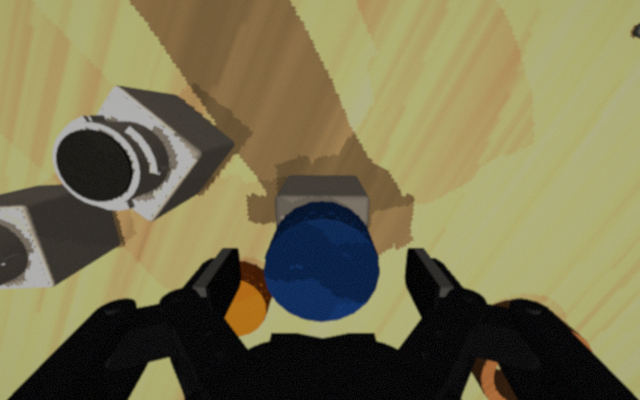

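The lid sits between the open pads at (322,262), and the jar's rear face edge looks level, so the yaw is aligned. I'll shift 3 mm along tool x and close.

```bash

python3 -m crank '0 0 0 -0.0035 -0.001 0.0005 0.085; 0 0 0 -0.0035 -0.001 0.0005 0.07; 0 0 0 -0.0035 -0.001 0.0005 0.062; 0 0 0 -0.0035 -0.001 0.0005 0.05; 0 0 0 -0.0035 -0.001 0.0005 0.05; 0 0 0 -0.0035 -0.001 0.0005 0.05; 0 0 0 -0.0035 -0.001 0.0005 0.05' 70; python3 - <<'E'
from h import *
from plant import arm
go(.519,-.244,.073,116.5);print(arm.state()["force"].round(1))
d=arm.get_image("wrist")
H=hsv(d);P=cloud(d)
b=blob((H[...,0]>100)&(H[...,0]<130)&(H[...,1]>120)&(H[...,2]>30));B=P[b&(d["range_z"]>0)]
t=B[abs(B[:,2]-np.median(B[:,2]))<.004];print(cv2.minEnclosingCircle(t[:,:2].astype(np.float32)),t.mean(0))
E
```

```text
t: 3.37
tool_pos: [0.5208, -0.2461, 0.0754]
tcp_rot: [0.526, 0.851, -0.0, 0.001]
force: [-2.3, 0.3, 6.8]
width: 0.0572
finger_force: 72.6
t 3.37 pos [ 0.5208 -0.2461  0.0754] yaw [1.1658e+02 1.2000e-01 1.7993e+02] q6 0.54 w 0.0572
turn [0.0012 0.0022 0.0014] shift [ 0.0027 -0.0007  0.0024]
[-2.3  0.3  6.8]
((0.517184853553772, -0.2457980364561081), 0.0305937547236681) [ 0.5164012  -0.24354374  0.11045287]
```

```bash

python3 -m crank '0 0 0 0 0 -0.01 0.05; 0 0 0 0 0 -0.03 0.05; 0 0 0 0 0 -0.055 0.05; 0 0 0 0 0 -0.08 0.05; 0 0 0 0 0 -0.1 0.05; 0 0 0 0 0 -0.11 0.05; 0 0 0 0 0 -0.11 0.05'; python3 - <<'E'
from h import *
from plant import arm
print(arm.state()["force"].round(1))
go(.504,.2,.184,100.5)
E
```

```text
t: 4.0
tool_pos: [0.5212, -0.2462, 0.1861]
tcp_rot: [0.526, 0.851, -0.0, 0.002]
force: [0.7, -0.7, -5.4]
width: 0.0565
finger_force: 75.8
[ 0.7 -0.7 -5.4]
t 4.0 pos [ 0.5212 -0.2462  0.1861] yaw [116.59   0.19 179.88] q6 0.54 w 0.0565
turn [0.0025 0.003  0.2808] shift [0.4067 0.1843 0.0011]
```

```bash

python3 -m crank '0 0 0.02 0.015 0.007 0 0.05; 0 0 0.06 0.04 0.018 0 0.05; 0 0 0.1 0.07 0.032 0 0.05; 0 0 0.14 0.1 0.045 0 0.05; 0 0 0.18 0.13 0.059 0 0.05; 0 0 0.22 0.16 0.073 0 0.05; 0 0 0.26 0.19 0.086 0 0.05; 0 0 0.28 0.22 0.1 0 0.05'; python3 - <<'E'
from h import *
go(.504,.2,.184,100.5)
E
```

```text
t: 4.67
tool_pos: [0.5092, -0.0023, 0.1819]
tcp_rot: [0.64, 0.768, -0.001, -0.001]
force: [0.6, -0.2, -5.2]
width: 0.0566
finger_force: 75.8
t 4.67 pos [ 0.5092 -0.0023  0.1819] yaw [ 1.0043e+02 -6.0000e-02 -1.7982e+02] q6 1.24 w 0.0566
turn [-0.0032 -0.0011 -0.0013] shift [ 0.1999  0.0315 -0.002 ]
```

```bash

python3 -m crank '0 0 0 0.03 0.005 0 0.05; 0 0 0 0.065 0.01 0 0.05; 0 0 0 0.1 0.016 0 0.05; 0 0 0 0.135 0.022 0 0.05; 0 0 0 0.165 0.027 0 0.05; 0 0 0 0.19 0.03 0 0.05; 0 0 0 0.2 0.0315 0 0.05; 0 0 0 0.2 0.0315 0 0.05'; python3 - <<'E'
from h import *
from plant import arm
go(.504,.2,.184,100.5)
for n in("scene","wrist","top"):
    d=arm.get_image(n);np.savez(n+"3.npz",**d)
    im=d["color"][:,:,::-1]
    if n=="scene": im=cv2.resize(im[110:230,270:430],None,fx=4,fy=4,interpolation=2)
    if n=="top": im=cv2.resize(im[155:275,200:360],None,fx=3,fy=3,interpolation=2)
    cv2.imwrite(f"pics/{n}3.png",im)
a=cv2.imread("pics/scene3.png");b=cv2.imread("pics/wrist3.png")
cv2.imwrite("pics/both3.png",cv2.resize(np.vstack([cv2.resize(a,(640,480)),b]),None,fx=.68,fy=.68,interpolation=3))
E
```

```text
t: 5.33
tool_pos: [0.5039, 0.2004, 0.182]
tcp_rot: [0.638, 0.77, -0.001, -0.001]
force: [-0.4, 0.6, -5.1]
width: 0.057
finger_force: 75.8
t 5.33 pos [0.5039 0.2004 0.182 ] yaw [ 1.0075e+02 -3.0000e-02 -1.7984e+02] q6 1.63 w 0.057
turn [-0.0028 -0.0006  0.0044] shift [-0.0004  0.     -0.002 ]
```

View pics/both3.png

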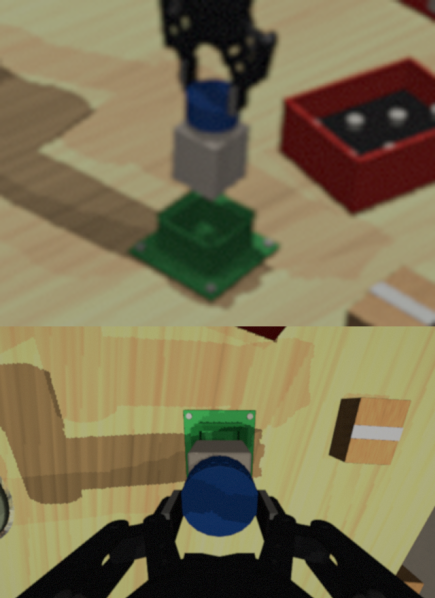

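The jar hangs upright over the brace: scene crop at about (210,155), brace below at (205,225). In the wrist view the brace and jar sides look parallel. Next, measuring the jar relative to the brace in the same views.

```bash
cat > m.py <<'E'
from h import *
import sys
def face(Q,n0,lbl,half):
    # fit vertical plane near normal direction n0(deg)
    n=np.array([np.cos(np.radians(n0)),np.sin(np.radians(n0))])
    p=Q[:,:2]@n;q=Q[:,:2]@np.array([-n[1],n[0]])
    k=np.ones(len(p),bool)
    for _ in range(8):
        a=np.polyfit(q[k],p[k],1);r=p-np.polyval(a,q);k=abs(r)<max(.002,2*np.median(abs(r[k])))
    qm=q[k].mean();print(lbl,len(Q),k.sum(),"yaw",round(n0-np.degrees(np.arctan(a[0])),2),"axis coord",round(np.polyval(a,qm)-half,4),"at q",qm.round(4))
def faces(d,mask,lo,hi,half,yaws,lbl):
    P=cloud(d);N=np.cross(P[2:,1:-1]-P[:-2,1:-1],P[1:-1,2:]-P[1:-1,:-2]);N=np.pad(N,((1,1),(1,1),(0,0)));N/=np.linalg.norm(N,axis=-1,keepdims=True)+1e-9
    N*=np.sign(((d["world_from_camera"][:3,3]-P)*N).sum(-1,keepdims=True))
    m=mask&(P[...,2]>lo)&(P[...,2]<hi)&(d["range_z"]>0)
    for y in yaws:
        n=np.array([np.cos(np.radians(y)),np.sin(np.radians(y)),0])
        f=m&((N@n)>.85)
        if f.sum()>20: face(P[f],y,f"{lbl} {y}",half)
E
python3 - <<'E'
from m import *
d=dict(np.load("scene3.npz"));H=hsv(d);P=cloud(d)
near=np.linalg.norm(P[...,:2]-[.5035,.2015],axis=-1)<.09
g=near&(H[...,0]>45)&(H[...,0]<85)&(H[...,1]>100)
w=near&(H[...,1]<70)&(P[...,2]>.1)&(P[...,2]<.19)
print("jar z",np.percentile(P[w][:,2],[2,98]).round(3), np.array([.5035,.2015])@np.array([[.983,.182],[-.182,.983]]).T)
Y=[10.5,-79.5]
faces(d,w,.115,.175,.03,Y,"jar");faces(d,g,.014,.044,.0395,Y,"brace")
d0=dict(np.load("scene0.npz"));H=hsv(d0);faces(d0,near&(H[...,0]>45)&(H[...,0]<85)&(H[...,1]>100),.014,.044,.0395,Y,"brace0")
# top view brace: foot & lip by colour/height
d0=dict(np.load("top0.npz"));H=hsv(d0);P=cloud(d0)
near=np.linalg.norm(P[...,:2]-[.5035,.2015],axis=-1)<.07
L=P[near&(P[...,2]>.045)&(P[...,2]<.07)];print("lip top",len(L),cv2.minAreaRect(L[:,:2].astype(np.float32)))
# wrist
d=dict(np.load("wrist3.npz"));H=hsv(d);P=cloud(d)
b=blob((H[...,0]>100)&(H[...,0]<130)&(H[...,1]>120)&(H[...,2]>30));B=P[b&(d["range_z"]>0)]
t=B[abs(B[:,2]-np.median(B[:,2]))<.004];print("lid wrist",cv2.minEnclosingCircle(t[:,:2].astype(np.float32)),np.median(B[:,2]))
near=np.linalg.norm(P[...,:2]-[.5035,.2015],axis=-1)<.1
S=P[near&(H[...,1]<70)&(abs(P[...,2]-np.median(B[:,2])+.04)<.006)];print("shoulder",len(S),cv2.minAreaRect(S[:,:2].astype(np.float32)))
g=near&(H[...,0]>45)&(H[...,0]<85)&(H[...,1]>100)&(P[...,2]<.02)
print("foot",cv2.minAreaRect(P[g][:,:2].astype(np.float32)))
E
```

```text
jar z [0.111 0.18 ] [0.5316135 0.1064375]
jar 10.5 153 127 yaw 10.83 axis coord 0.534 at q 0.1057
jar -79.5 168 117 yaw -81.0 axis coord -0.1092 at q 0.5361
brace 10.5 142 142 yaw 37.69 axis coord 0.508 at q 0.1105
brace -79.5 146 146 yaw -99.49 axis coord -0.1354 at q 0.5314
brace0 10.5 139 79 yaw 10.84 axis coord 0.5339 at q 0.1057
brace0 -79.5 159 159 yaw -98.08 axis coord -0.1349 at q 0.532
lip top 445 ((0.5042597651481628, 0.20235145092010498), (0.08683834969997406, 0.08719750493764877), 10.68980598449707)
lid wrist ((0.5011730790138245, 0.19952192902565002), 0.030403081327676773) 0.21699298022960328
shoulder 1320 ((0.4976208209991455, 0.21890485286712646), (0.059708014130592346, 0.02037188410758972), 11.172954559326172)
foot ((0.4996940493583679, 0.2028244286775589), (0.12370015680789948, 0.11967646330595016), 10.5482759475708)
```

```bash
python3 - <<'E'
from m import *
def rel(n,jar):
    d=dict(np.load(n+".npz"));H=hsv(d);P=cloud(d)
    R2=np.array([[.983,.182],[-.182,.983]]);X=P[...,:2]@R2.T-np.array([.5316,.1064])
    g=(H[...,0]>45)&(H[...,0]<85)&(H[...,1]>100)&(abs(X).max(-1)<.08)
    z=P[...,2]
    for ax,sg in((0,1),(1,-1),(1,1),(0,-1)):
        c=X[...,ax]*sg;o=abs(X[...,1-ax])
        w=g&(z>.018)&(z<.042)&(abs(c-.0395)<.007)&(o<.032)
        print(n,"wall",ax,sg,w.sum(),(np.median(c[w])-.0395).round(4) if w.sum()>5 else None,end=" | ")
        f=g&(z>.001)&(z<.015)&(o<.045)&(c>.05); 
        if f.sum()>5: print("foot edge",(np.percentile(c[f],98)-.0625).round(4),end=" | ")
        l=g&(z>.052)&(z<.065)&(o<.03)&(c>0)
        if l.sum()>5: print("lip edge",(np.percentile(c[l],95)-.0425).round(4),end=" | ")
        if jar:
            j=(H[...,1]<80)&(z>.118)&(z<.172)&(abs(c-.03)<.008)&(o<.022)
            if j.sum()>5: print("jar",j.sum(),(np.median(c[j])-.03).round(4),end="")
        print()
rel("scene3",1);rel("scene0",0);rel("wrist3",1);rel("top0",0)
E
```

```text
scene3 wall 0 1 76 0.0017 | foot edge 0.0016 | lip edge 0.0025 | jar 136 0.0023
scene3 wall 1 -1 98 -0.0024 | foot edge 0.0006 | lip edge -0.0001 | jar 182 -0.0027
scene3 wall 1 1 57 -0.0045 | lip edge -0.004 | 
scene3 wall 0 -1 4 None | foot edge -0.0042 | lip edge -0.0047 | 
scene0 wall 0 1 71 0.0018 | foot edge 0.0023 | lip edge 0.0038 | 
scene0 wall 1 -1 103 -0.0025 | foot edge 0.0 | lip edge 0.0002 | 
scene0 wall 1 1 64 -0.0048 | lip edge -0.0019 | 
scene0 wall 0 -1 1 None | foot edge -0.0064 | lip edge -0.0033 | 
wrist3 wall 0 1 0 None | foot edge -0.0047 | lip edge -0.0028 | 
wrist3 wall 1 -1 0 None | 
wrist3 wall 1 1 0 None | foot edge -0.0007 | lip edge 0.0006 | jar 876 -0.0023
wrist3 wall 0 -1 33 -0.0047 | foot edge 0.0022 | lip edge 0.0039 | 
top0 wall 0 1 12 -0.0067 | foot edge -0.0015 | lip edge 0.0014 | 
top0 wall 1 -1 0 None | foot edge -0.0013 | lip edge 0.0 | 
top0 wall 1 1 2 None | foot edge -0.0015 | lip edge 0.0007 | 
top0 wall 0 -1 0 None | foot edge -0.0013 | lip edge -0.0007 |
```

```bash

python3 -m crank '0 0 0 0.0008 -0.0007 0.015 0.05; 0 0 0 0.0008 -0.0007 0.035 0.05; 0 0 0 0.0008 -0.0007 0.045 0.05; 0 0 0 0.0008 -0.0007 0.052 0.05; 0 0 0 0.0008 -0.0007 0.058 0.05; 0 0 0 0.0008 -0.0007 0.064 0.05; 0 0 0 0.0008 -0.0007 0.068 0.05; 0 0 0 0.0008 -0.0007 0.07 0.05'; python3 - <<'E'
from h import *
from plant import arm
for i in range(3):
  go(.504,.2015,.082,100.5);s=arm.state();print(s["force"].round(1),s["moment"].round(2));arm.get_image("top")
E
```

```text
t: 6.15
tool_pos: [0.5046, 0.1989, 0.1134]
tcp_rot: [0.639, 0.769, -0.0, 0.0]
force: [-0.5, 0.6, -5.1]
width: 0.0567
finger_force: 76.1
t 6.15 pos [0.5046 0.1989 0.1134] yaw [ 1.0053e+02  1.0000e-02 -1.8000e+02] q6 1.63 w 0.0567
turn [-0.0001  0.0002  0.0005] shift [ 0.0027 -0.0001  0.0314]
[-0.5  0.6 -5.1] [-0.    0.06  0.01]
t 6.2 pos [0.5045 0.1989 0.1132] yaw [ 1.0053e+02  2.0000e-02 -1.7998e+02] q6 1.63 w 0.0567
turn [-0.0004  0.0003  0.0006] shift [0.0027 0.     0.0312]
[-0.1  0.2 -4.3] [-0.11  0.02  0.05]
t 6.25 pos [0.5045 0.1989 0.1135] yaw [ 1.0054e+02  2.0000e-02 -1.7998e+02] q6 1.63 w 0.0571
turn [-0.0003  0.0003  0.0007] shift [ 0.0026 -0.      0.0315]
[-1.1  0.4 -5.6] [-0.03 -0.01 -0.03]
```

```bash

python3 -m crank '0 0 0 0 0 0.006 0.05; 0 0 0 0 0 0.012 0.05; 0 0 0 0 0 0.018 0.05; 0 0 0 0 0 0.023 0.05; 0 0 0 0 0 0.026 0.05; 0 0 0 0 0 0.028 0.05; 0 0 0 0 0 0.028 0.05'; python3 - <<'E'
from h import *
from plant import arm
go(.504,.2015,.082,100.5);s=arm.state();print(s["force"].round(1),s["moment"].round(2))
E
```

```text
t: 6.88
tool_pos: [0.5043, 0.199, 0.0851]
tcp_rot: [0.639, 0.769, -0.0, -0.0]
force: [-1.5, 0.2, -5.4]
width: 0.0565
finger_force: 76.0
t 6.88 pos [0.5043 0.199  0.0851] yaw [ 1.0054e+02  1.0000e-02 -1.7995e+02] q6 1.63 w 0.0565
turn [-0.0008  0.0001  0.0007] shift [0.0026 0.0002 0.0031]
[-1.5  0.2 -5.4] [-0.03 -0.01  0.05]
```

```bash

python3 -m crank '0 0 0 0 0 0.001 0.05; 0 0 0 0 0 0.002 0.05; 0 0 0 0 0 0.003 0.05; 0 0 0 0 0 0.003 0.05'; python3 -m crank '0 0 0 0 0 0.001 0.05; 0 0 0 0 0 0.0015 0.05; 0 0 0 0 0 0.0015 0.05'
```

```text
t: 7.22
tool_pos: [0.5049, 0.1993, 0.0837]
tcp_rot: [0.639, 0.769, 0.001, 0.0]
force: [-2.6, -0.4, 3.4]
width: 0.0564
finger_force: 77.1
t: 7.47
tool_pos: [0.505, 0.1993, 0.0828]
tcp_rot: [0.639, 0.769, 0.001, 0.0]
force: [-5.3, -0.5, 10.7]
width: 0.057
finger_force: 77.5
```

Contact at the expected height: the vertical force went from −5 to +11 N at TCP z ≈ 0.083. Checking seating by depth, then unscrewing.

```bash
python3 - <<'E'
from m import *
from plant import arm
d=arm.get_image("scene");H=hsv(d);P=cloud(d);np.savez("scene4.npz",**d)
near=np.linalg.norm(P[...,:2]-[.5035,.2015],axis=-1)<.06
w=near&(H[...,1]<80)&(P[...,2]>.055)&(P[...,2]<.1);print("white z",np.percentile(P[w][:,2],[2,50,98]).round(4))
b=near&(H[...,0]>100)&(H[...,0]<130)&(H[...,1]>120);print("lid z",np.percentile(P[b][:,2],[2,98]).round(4))
E
python3 -m crank '0 0 -0.05 0 0 0 0.05; 0 0 -0.12 0.0001 0.0002 -0.0003 0.05; 0 0 -0.2 0.0001 0.0003 -0.0006 0.05; 0 0 -0.28 0.0001 0.0004 -0.0008 0.05; 0 0 -0.36 0.0001 0.0005 -0.001 0.05; 0 0 -0.4 0.0001 0.0006 -0.0012 0.05' 90
python3 - <<'E'
from h import *
from plant import arm
go(.504,.2015,.082,100.5);s=arm.state();print(s["force"].round(1),s["moment"].round(2))
E
```

```text
white z [0.0554 0.0728 0.0919]
lid z [0.0922 0.1713]
t: 8.02
tool_pos: [0.5071, 0.2002, 0.0844]
tcp_rot: [0.472, 0.882, 0.002, 0.001]
force: [-1.3, 1.7, 6.8]
width: 0.056
finger_force: 93.6
t 8.02 pos [0.5071 0.2002 0.0844] yaw [1.2366e+02 4.0000e-02 1.7973e+02] q6 1.22 w 0.056
turn [ 4.800e-03 -3.000e-04  4.042e-01] shift [ 0.0028 -0.0019  0.0024]
[-1.3  1.7  6.8] [ 0.15  0.39 -0.05]
```

```bash

python3 -m crank '0 0 -0.1 0 0.0001 -0.0003 0.05; 0 0 -0.2 0 0.0003 -0.0006 0.05; 0 0 -0.3 0.0001 0.0004 -0.0009 0.05; 0 0 -0.4 0.0001 0.0006 -0.0012 0.05; 0 0 -0.48 0.0002 0.0007 -0.0014 0.05; 0 0 -0.5 0.0002 0.0007 -0.0015 0.05'
python3 - <<'E'
from h import *
from plant import arm
go(.504,.2015,.082,100.5);s=arm.state();print(s["force"].round(1),s["moment"].round(2))
E
```

```text
t: 8.52
tool_pos: [0.5073, 0.2005, 0.0856]
tcp_rot: [0.239, 0.971, 0.001, 0.002]
force: [-1.5, 0.9, 4.8]
width: 0.0561
finger_force: 94.1
t 8.52 pos [0.5073 0.2005 0.0856] yaw [1.5229e+02 1.5000e-01 1.7983e+02] q6 0.72 w 0.0561
turn [0.004  0.0012 0.9038] shift [ 0.0034 -0.0007  0.0036]
[-1.5  0.9  4.8] [ 0.11  0.25 -0.01]
```

```bash

python3 -m crank '0 0 -0.1 0 0.0001 -0.0003 0.05; 0 0 -0.2 0 0.0003 -0.0006 0.05; 0 0 -0.3 0.0001 0.0004 -0.0006 0.05; 0 0 -0.4 0.0001 0.0006 -0.0006 0.05; 0 0 -0.46 0.0002 0.0007 -0.0006 0.05; 0 0 -0.48 0.0002 0.0007 -0.0006 0.05; 0 0 -0.48 0.0002 0.0007 -0.0006 0.05'
python3 - <<'E'
from h import *
from plant import arm
go(.504,.2015,.082,100.5);s=arm.state();print(s["force"].round(1),s["moment"].round(2))
d=arm.get_image("scene");cv2.imwrite("pics/s5.png",cv2.resize(d["color"][110:230,270:430,::-1],None,fx=4,fy=4,interpolation=2))
E
```

```text
t: 9.1
tool_pos: [0.5076, 0.201, 0.0858]
tcp_rot: [0.004, 1.0, 0.001, 0.002]
force: [0.4, 1.2, 5.0]
width: 0.0563
finger_force: 94.2
t 9.1 pos [0.5076 0.201  0.0858] yaw [179.58   0.22 179.94] q6 0.25 w 0.0563
turn [0.0036 0.0024 1.3802] shift [0.0036 0.0004 0.0038]
[0.4 1.2 5. ] [ 0.17 -0.21 -0.01]
```

View pics/s5.png

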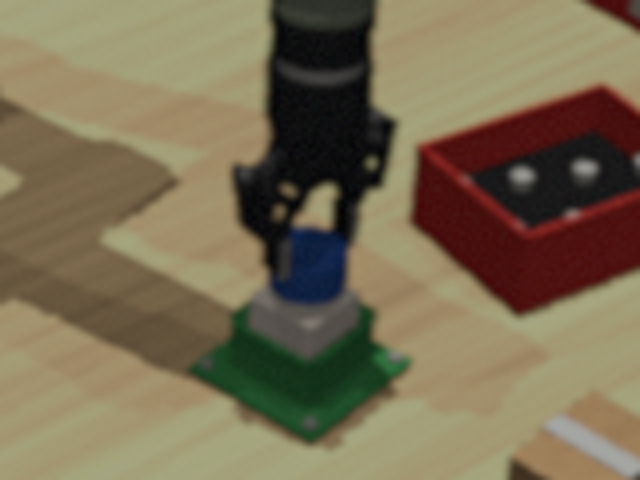

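The scene crop shows the jar deep in the brace at about (305,310), with the lid at (315,265) still gripped. Lifting a little and watching the force.

```bash

python3 -m crank '0 0 0 0 0 -0.001 0.05; 0 0 0 0 0 -0.002 0.05; 0 0 0 0 0 -0.002 0.05';python3 -m crank '0 0 0 0 0 -0.001 0.05; 0 0 0 0 0 -0.002 0.05; 0 0 0 0 0 -0.002 0.05'
```

```text
t: 9.4
tool_pos: [0.5061, 0.2006, 0.0868]
tcp_rot: [0.004, 1.0, 0.0, 0.0]
force: [1.6, 0.7, 2.4]
width: 0.0559
finger_force: 94.6
t: 9.65
tool_pos: [0.5047, 0.2002, 0.0879]
tcp_rot: [0.003, 1.0, -0.0, -0.001]
force: [-1.0, 0.1, -1.0]
width: 0.0564
finger_force: 95.1
```

```bash

python3 -m crank '0 0 0 0 0 -0.001 0.05; 0 0 0 0 0 -0.002 0.05; 0 0 0 0 0 -0.002 0.05';python3 -m crank '0 0 0 0 0 0 0.05; 0 0 0 0 0 0 0.05; 0 0 0 0 0 0 0.05'; python3 - <<'E'
from m import *
from plant import arm
d=arm.get_image("scene");cv2.imwrite("pics/s6.png",cv2.resize(d["color"][150:230,290:397,::-1],None,fx=6,fy=6,interpolation=2))
H=hsv(d);P=cloud(d);near=np.linalg.norm(P[...,:2]-[.5035,.2015],axis=-1)<.05
w=near&(H[...,1]<80)&(P[...,2]>.055)&(P[...,2]<.1)
# shoulder plane pixels
d0=dict(np.load("scene4.npz"));P0=cloud(d0);H0=hsv(d0)
for P,H in((P0,H0),(P,H)):
    near=np.linalg.norm(P[...,:2]-[.5035,.2015],axis=-1)<.05
    w=near&(H[...,1]<80)&(P[...,2]>.07)&(P[...,2]<.09);b=near&(H[...,0]>100)&(H[...,0]<130)&(H[...,1]>120)&(P[...,2]<.135)
    v=np.indices(w.shape)
    print(w.sum(),np.histogram(P[w][:,2],10,(.07,.09))[0],"blue rows",np.percentile(v[0][b],[2,98]),"z",np.percentile(P[b][:,2],[2,98]).round(4))
E
```

```text
t: 9.9
tool_pos: [0.5055, 0.2005, 0.0903]
tcp_rot: [0.003, 1.0, -0.0, -0.0]
force: [-0.3, 0.6, 0.1]
width: 0.0562
finger_force: 95.1
t: 10.15
tool_pos: [0.5057, 0.2005, 0.0904]
tcp_rot: [0.003, 1.0, -0.0, -0.0]
force: [-0.2, -0.3, -0.4]
width: 0.0561
finger_force: 95.1
150 [13 13 28 43 30  6  4  2  4  7] blue rows [169. 185.] z [0.0922 0.1213]
178 [17 14 20 48 37 18 11  4  9  0] blue rows [166.4 183. ] z [0.0996 0.1287]
```

View pics/s6.png

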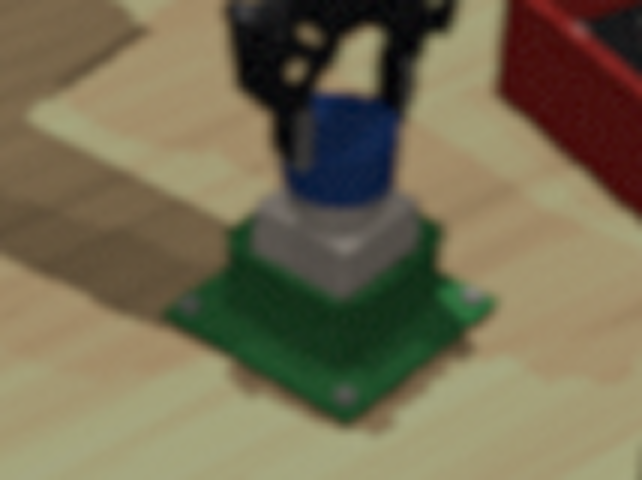

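The crop shows the lid lifted at (345,150) with the neck visible beneath it, and the jar still seated. The force is about zero, so the threads are free. Lifting straight up another 30.5 mm.

```bash

python3 -m crank '0 0 0 0 0 -0.004 0.05; 0 0 0 0 0 -0.01 0.05; 0 0 0 0 0 -0.016 0.05; 0 0 0 0 0 -0.022 0.05; 0 0 0 0 0 -0.027 0.05; 0 0 0 0 0 -0.03 0.05; 0 0 0 0 0 -0.0305 0.05; 0 0 0 0 0 -0.0305 0.05'; python3 - <<'E'
from m import *
from plant import arm
go(.5055,.2005,.1208,180)
d=arm.get_image("scene");cv2.imwrite("pics/s7.png",cv2.resize(d["color"][130:230,280:410,::-1],None,fx=6,fy=6,interpolation=2));np.savez("scene7.npz",**d)
H=hsv(d);P=cloud(d);near=np.linalg.norm(P[...,:2]-[.5035,.2015],axis=-1)<.05
b=near&(H[...,0]>100)&(H[...,0]<130)&(H[...,1]>120)&(P[...,2]<.2)
print("lid z",np.percentile(P[b][:,2],[2,50,98]).round(4))
# cylinder axis from its visible side: least-squares circles of known radius
from scipy.optimize import least_squares
def cyl(Q,r,l):
    s=least_squares(lambda c:np.hypot(Q[:,0]-c[0],Q[:,1]-c[1])-r,[.504,.201],loss="soft_l1",f_scale=.001);print(l,len(Q),s.x.round(4),np.median(abs(s.fun)).round(4))
cyl(P[b&(P[...,2]>.132)&(P[...,2]<.152)],.03,"lid")
w=near&(H[...,1]<80)&(P[...,2]>.082)&(P[...,2]<.106);cyl(P[w],.0225,"neck")
print("shoulder",np.histogram(P[near&(H[...,1]<80)][:,2],20,(.06,.12))[0])
Y=[10.5,-79.5];faces(d,near&(H[...,1]<80),.058,.077,.03,Y,"jar")
print(arm.state()["force"].round(1))
E
```

```text
t: 10.87
tool_pos: [0.506, 0.2006, 0.1213]
tcp_rot: [0.003, 1.0, 0.0, 0.0]
force: [0.3, 0.1, -0.4]
width: 0.0563
finger_force: 95.2
t 10.87 pos [0.506  0.2006 0.1213] yaw [1.7961e+02 4.0000e-02 1.7999e+02] q6 0.25 w 0.0563
turn [ 0.0002  0.0006 -0.0068] shift [ 0.0005 -0.0001  0.0005]
lid z [0.1122 0.1537 0.1599]
lid 86 [0.5062 0.2024] 0.0011
neck 111 [0.5053 0.2031] 0.0018
shoulder [20 21 22 18 28 54 60 17  8 16  8 10 16 20 17 19 10  6  1  0]
jar 10.5 42 35 yaw 10.19 axis coord 0.5347 at q 0.108
jar -79.5 53 33 yaw -80.06 axis coord -0.1081 at q 0.5403
[-0.6 -0.2 -0.5]
```

View pics/s7.png

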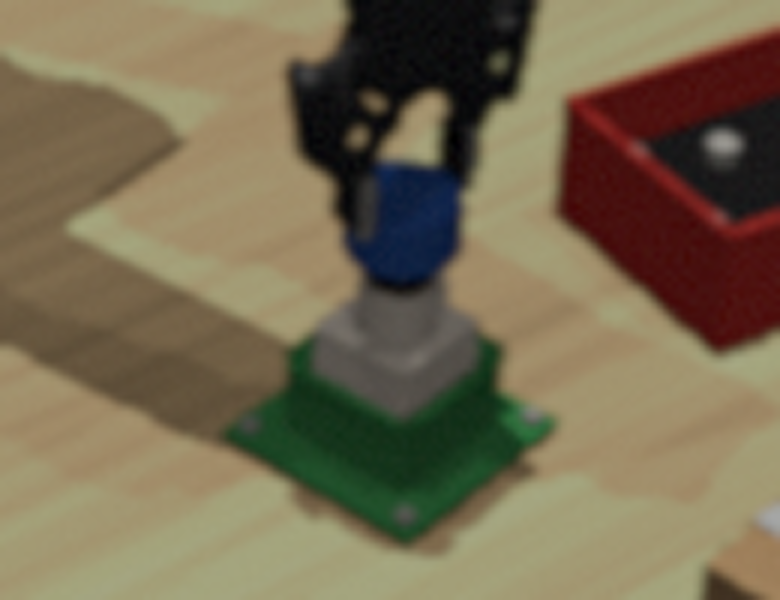

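The crop shows the lid level at (405,220) above the seated jar, with the seal exposed beneath it. Lid and neck axes agree to about 1 mm, and the gap is about 2 cm.

```bash
python3 -c "
from plant import arm
print(arm.hand_in())"
```

```text
the job is handed in; nothing more can be done
None
```

Job handed in at about 11 s (no verdict returned): the jar is fully home in the brace, and the lid is unscrewed and held level about 2 cm above the neck, within about 1 mm of its centre.

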